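# Transfer a loaded specimen tray across the gap and lock it in

## Task

Swing the lock collar's tongue out of the tray's lane and move the tube rack to its marked place in the middle of the tray, so that the tray is balanced. Then push the tray (do not lift it) across the gap onto the grey loading deck, without letting it sag into the gap, until it is fully home against the end stop, and turn the collar to its locked mark so that the tongue lies square across the lane behind the tray. Keep the rack upright and in the middle of the tray, and leave the other things on the desk alone.

Things in the scene. Friction and masses are not known exactly. Their poses are not given: they have to be found in the camera images.
- deck: Fixed grey loading deck, the receiving surface. Origin on the desk (z = 0), z up. The tray's lane runs along the deck's own y axis at x = 0; the tray travels towards -y. Flat top 48.5 mm high, x = -155 to +130, y = -120 to +118 mm; a bevelled lip falls away to y = 130 mm, where the gap begins. With the tray fully home, the tray's origin is at deck y = -15, its rear face at y = +75 mm.
- end_stop (a point): Middle of the inner face of the steel end stop across the lane, at the deck's top surface (deck x = 0, y = -105 mm); axes as the deck's. The stop is 30 mm high. Two steel guides, 12 mm high, run beside the lane: inner faces at deck x = +-70 mm, from y = -105 to +45 mm, then flaring outward to y = 64 mm.
- feed: Fixed pale wood riser where the tray starts, on the deck's +y side, same yaw as the deck, its lane within 2 mm of the deck's. Origin on the desk (z = 0) under the lane; top 50 mm high (1.5 mm above the deck), own x = -160 to +100, y = -130 (edge at the gap) to +130 mm. Guides 12 mm high, inner faces at x = +-69 mm. The gap to the deck's edge is 76 to 82 mm wide, open down to the desk.
- tray: Loose smooth white plastic tray (slippery), 0.2 kg, 130 mm wide (own x), 180 mm long (own y, along the lane), front towards -y, origin under its centre. Floor 4 mm thick; side and rear walls 35 mm high, 4 mm thick; front only a lip 10 mm high. Two thin grey lines across the floor at y = +-31 mm frame the rack's place in the middle. It starts on the feed, front 10 to 35 mm from the gap.
- rack: Loose steel rack with 8 capped tubes, 0.5 to 0.72 kg, 100 mm (own x, across the tray) by 60 mm (own y), solid cheeks at both y ends 60 mm high, tube caps to 72 mm; origin under its centre. Stands on the tray floor, at first 42 to 50 mm nearer the front (-y), so that the tray would tip into the gap. Slides when its front cheek is pushed towards +y; the tray may slip back a little.
- collar (a joint): Angle (rad) of the aluminium lock collar; grows clockwise seen from above. 0: tongue along the deck's +y, clear of the lane (clear below 0.3); 1.57: locked, tongue along the deck's +x, square across the lane over the mark, a dark line on the deck, 14 mm behind a tray that is home. Starts at 0.65 to 1.25, in the lane. End stops -0.5 and 2.2. Light friction (0.1 N m): stays where left.
- collar_axis (a point): Point on the collar's vertical axis at the deck's top surface (deck x = -105, y = +96 mm); axes as the deck's. The collar is 48 mm in diameter and 30 mm high; on top, a fin 12 mm thick, 40 mm long, 20 mm high (to 50 mm above the deck), parallel to the tongue.
- tongue (a point): Tip of the collar's tongue, 75 mm from the axis, 17 mm above the deck top; its y axis points outward along the tongue. The tongue is a bar 14 mm wide, from 8 to 26 mm above the deck top.
- jar: Bystander: small sample jar, 36 mm diameter, 60 mm high, on the deck outside the lane's +x guide; leave it alone. Origin under its centre.
- stapler: Bystander: stapler, 110 x 32 mm, 36 mm high, on the feed outside the -x guide; leave it alone. Origin under its centre.
- spare_rack: Bystander: another steel tube rack, nearly empty, same size as the tray's, on the desk beyond the station; leave it alone. Origin under its centre.
- pen_cup: Bystander: green cup with pens, 72 mm diameter, 135 mm high with the pens, on the desk beyond the station; leave it alone. Origin under its centre.
- scanner: Bystander: black barcode scanner on a foot, 85 mm wide, 118 mm high, on the desk beyond the deck; leave it alone. Origin under its foot.
- mouse: Bystander: black computer mouse, 105 x 60 mm, 33 mm high, on the desk; leave it alone. Origin under its centre.
Not all that is in view belongs to the job. Of the things like the tray, leave any that is turquoise; of the rest the larger one is meant. Leave any blue look-alike of the rack alone.

How it is judged:
On the way, in this order (a step that is already met when the one before it is completed fails the run):
1. the tongue is clear of the lane and the rack stands within 10 mm of the middle of the tray (lengthwise), in either order (value of joint collar below 0.35 rad and y of rack in the frame of tray between -0.01 and 0.01 m), for 0.2 s.
2. the tray is across the gap and home against the end stop (within 6 mm) (y of tray in the frame of deck below -0.009 m), for 0.2 s.
3. the collar is at its locked mark (within 0.13 rad) (value of joint collar between 1.44 and 1.7 rad), for 0.2 s.
At the end, for the whole second after the job is handed in: The tray lies flat and at rest on the deck, home against the end stop within 6 mm; the rack stands upright on it within 15 mm of its middle lengthwise; the collar is within 0.13 rad of its locked mark (1.57) (all of step 3 and y of tray in the frame of deck between -0.021 and -0.009 m and z of tray in the frame of deck below 0.053 m and angle between tray's own z axis and vertical below 0.03 rad and linear speed of tray below 0.01 m/s and y of rack in the frame of tray between -0.015 and 0.015 m and z of rack in the frame of tray below 0.009 m and angle between rack's own z axis and vertical below 0.05 rad); the robot touches nothing.
It fails at once if the tray sags into the gap (tilts by more than 4 degrees) (angle between tray's own z axis and vertical above 0.07 rad).
It fails at once if the tray is lifted off (more than 13 mm) (z of tray in the frame of deck above 0.063 m).
It fails at once if the rack is tipped (angle between rack's own z axis and vertical above 0.35 rad).
It fails at once if a bystander is moved by more than 30 mm (distance of any of jar, stapler, spare_rack, pen_cup, scanner, mouse from where it was at the start of the episode above 0.03 m).
It also fails if it takes over 64 s, if anything falls off the work surface, if the arm or the gripper's body presses on something with over 40 N, if the wrist force passes 120 N, or if a joint passes its speed limit or range.

## Robot

A 6-joint arm with a two-finger parallel gripper is mounted at the origin on the work surface. World frame = base frame: x ahead of the robot, y to its left, z up, the work surface at z = 0. Lengths are in m, angles in rad, forces in N, time in s.
With the tool pointing down it reaches from about 0.35 to 0.975 m from the base axis. Payload 4.9 kg.
Tool frame: the origin (TCP) lies midway between the tips of the shut fingers; the grasp point (between the pads) lies arm.grip_depth behind it (arm.grip_depth is the distance from the TCP to the grasp point, in m); z points along the fingers, y is the line along which they close (so a half turn about z gives the same grasp; the last joint's range is limited). The gripper opens to 85 mm and grips with 20 to 120 N. Pads are 22 mm wide; open, the fingers measure 114 mm over their backs; the gripper's body (76 mm by 85 mm) begins 54 mm behind the grasp point. The pads swing forward as they close: fully open they stand 13 mm farther back than shut.
Start: joints at [1.08, 0.053, 1.613, -0, 1.476, -0.119], TCP at [0.227, 0.582, 0.231] pointing down, gripper open.
Joint ranges: [-3.01, 3.01], [-1.01, 2.22], [0.06, 2.58], [-1.02, 4.17], [0.09, 2.62], [-3.14, 3.14]. Speed limits (rad/s): [2.57, 2.57, 3.14, 3.14, 3.14, 3.14].

## Interface

Orientations are given as a unit quaternion [x, y, z, w].
In Python, from cell import arm, eoat, ik, telemetry, optics, job gives the robot as it stands. Calls block until the motion is done:
- arm.movep(position, orientation): joint-space move of the TCP to a pose.
- arm.move_l(position, feed=0.15, frame=None): straight line of the TCP; frame=None keeps the orientation; feed is the mean speed in m/s.
- arm.movej(angles): joint-space move.
- eoat.open_jaws() and eoat.clamp(grip_force=None): open the fingers fully, or close them until they stop; grip_force is the grip in N (None keeps the last).
- arm.wait(seconds).
- ik(position, orientation): joint angles nearest the present ones, or None.
- telemetry.state(): the state.
- optics.get_image(name): name is "scene" or "top" or "wrist"; returns the picture (420x560x3 uint8, blue, green, red); there is no depth.
- optics.camera_model(name): a dict with "fov_y" (degrees; the focal length in pixels is half the picture's height over the tangent of half this angle, whatever the lens; pixels are square), "cx", "cy" (the principal point, pixels), "position" and "attitude" of the camera in the world; the wrist camera has in their place "T_tool_cam" (4x4, takes a point from camera to tool coordinates, whose origin is the TCP and whose axes are the flange's). Camera axes: x right, y down, z forward; pixel columns grow to the right and rows downward; lengths in m; the calibration is good to about 2 mm. A picture is of the moment at which its call begins: read the wrist's pose just before it. camera_model takes no time and is no camera call.
A pose or a line that the arm cannot do raises arm.IKError and nothing moves.
- job.finish_job(): hands the job in; it is judged then, once.
The state is a dict: "clock": time; "joint_pos": joint angles; "qd": joint speeds; "effort": joint torques, N m; "position": TCP position; "tool_rot": TCP orientation; "wrist_force": force on the tool from outside, world axes, zero at the start; "torque": the same for the moment, N m; "width": finger opening in m; "finger_force": force on a finger pad.
Only numpy, scipy, OpenCV 4.12 (cv2) and the standard library are available. Lean on these libraries where they do the work, as an engineer would, in place of code of your own. Each camera call takes 0.05 s, during which the arm holds its last target. There are 200 camera calls.

## Working session

There is one attempt and no reset: what is moved stays moved. The work goes in short steps, each a Python script; the robot and the scene stay as the last script left them, time stands still between calls to the robot, and variables do not carry over. Pictures are saved under pics/ and viewed, at most 10 in all, crops included, and the job is handed in when it is done.

```bash
ls; mkdir -p pics
python3 - <<'E'
from cell import arm,eoat,ik,telemetry,optics,job
import cv2,numpy as np
for n in("scene","top"):
    cv2.imwrite(f"pics/{n}0.png",optics.get_image(n)); print(n,optics.camera_model(n))
print(optics.camera_model("wrist"),arm.grip_depth,telemetry.state())
E
```

```text
pics
scene {'fov_y': 55.88938140897241, 'cx': 276.9159632765755, 'cy': 208.38851046589483, 'position': array([ 1.03724415, -0.10749532,  1.0056033 ]), 'attitude': array([ 0.8169432 ,  0.50900646, -0.14278963, -0.2304937 ])}
top {'fov_y': 43.666791134669914, 'cx': 281.6700503537117, 'cy': 206.00363272404192, 'position': array([0.36186876, 0.13099818, 1.67393321]), 'attitude': array([ 0.70936299, -0.70311162,  0.03348767, -0.03628733])}
{'fov_y': 65.08902158868361, 'cx': 286.0593325084583, 'cy': 210.58976209764833, 'T_tool_cam': array([[-4.49001697e-04, -9.66074449e-01, -2.58263350e-01,
         6.60728015e-02],
       [ 9.99999864e-01, -5.02587365e-04,  1.41464810e-04,
         9.55177100e-04],
       [-2.66465435e-04, -2.58263251e-01,  9.66074543e-01,
        -1.43288961e-01],
       [ 0.00000000e+00,  0.00000000e+00,  0.00000000e+00,
         1.00000000e+00]])} 0.0187 {'clock': 0.1, 'joint_pos': array([ 1.08001253e+00,  5.33145485e-02,  1.61416333e+00, -2.19194102e-05,
        1.47599947e+00, -1.19004556e-01]), 'qd': array([-0.00014805, -0.00087058, -0.00285087, -0.00228229,  0.00112705,
       -0.00091639]), 'effort': array([ 3.65999322e-04, -3.94904709e+01, -3.71364105e+01, -7.31076648e-05,
        3.92188944e-03,  7.08122457e-06]), 'position': array([0.2267849 , 0.58179477, 0.2301673 ]), 'tool_rot': array([ 1.84819792e-01,  9.82771976e-01, -9.02155923e-04, -2.72477708e-04]), 'wrist_force': array([-0.30490529,  1.38091166, -0.37835231]), 'torque': array([-0.03209816, -0.0003222 , -0.00575984]), 'finger_force': 0.0, 'width': 0.0857922614310501}
```

View pics/top0.png

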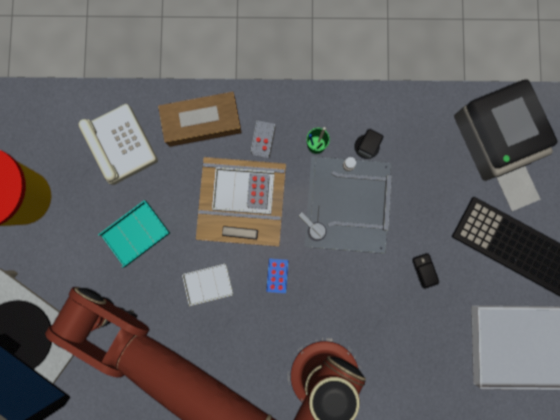

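View pics/scene0.png

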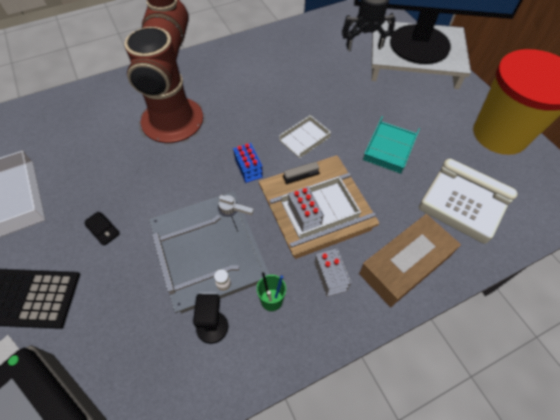

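The top view shows the following:
- **Feed:** wood riser at about (243,200).
- **Tray:** white, at (243,190), with the steel rack at its front at (259,188). It is the larger of the white ones. The small white tray at (208,285) and the turquoise one at (135,233) are decoys.
- **Decoy racks:** blue at (277,276), with the spare rack at (263,140).
- **Deck:** about (348,205). The collar is at (317,231) with its tongue pointing up-left.
- **Lane:** it runs along world y.

Next I'll take a closer wrist view over the gap.

```bash
cat > h.py <<'E'
from cell import arm,eoat,ik,telemetry,optics,job
import cv2,numpy as np
from scipy.spatial.transform import Rotation as R
def pose(name):
    m=optics.camera_model(name)
    if name=="wrist":
        s=telemetry.state(); T=np.eye(4); T[:3,:3]=R.from_quat(s["tool_rot"]).as_matrix(); T[:3,3]=s["position"]
        T=T@m["T_tool_cam"]; return m,T[:3,:3],T[:3,3]
    return m,R.from_quat(m["attitude"]).as_matrix(),np.array(m["position"])
def cast(P,px,z):
    m,Rc,p=P; f=210/np.tan(np.radians(m["fov_y"]/2)); px=np.atleast_2d(px).astype(float)
    d=np.c_[(px[:,0]-m["cx"])/f,(px[:,1]-m["cy"])/f,np.ones(len(px))]@Rc.T
    return p+d*((z-p[2])/d[:,2])[:,None]
def proj(P,X):
    m,Rc,p=P; f=210/np.tan(np.radians(m["fov_y"]/2)); c=(np.atleast_2d(X)-p)@Rc
    return np.c_[f*c[:,0]/c[:,2]+m["cx"],f*c[:,1]/c[:,2]+m["cy"]]
def q(yaw): # tool down, tool y axis at angle yaw in world
    y=np.array([np.cos(yaw),np.sin(yaw),0]); z=np.array([0,0,-1.]); x=np.cross(y,z)
    return R.from_matrix(np.c_[x,y,z]).as_quat()
E
python3 - <<'E'
from h import *
import pickle
P=pose("top")
c=cast(P,[(308,157),(391,163),(382,252),(305,247)],.0485); f=cast(P,[(204,157),(286,163),(281,245),(197,240)],.05)
print(c.round(3),f.round(3))
yd=f[[0,3]].mean(0)-c[[1,2]].mean(0); yaw=np.arctan2(yd[1],yd[0]); print(yaw)
mid=(c[[0,3]].mean(0)+f[[1,2]].mean(0))/2
xd=np.array([np.sin(yaw),-np.cos(yaw)])
pos=np.r_[mid[:2]-.05*xd,.34]; print(pos)
arm.movep(pos,q(yaw)); arm.wait(.3)
P=pose("wrist"); im=optics.get_image("wrist"); cv2.imwrite("pics/w1.png",im); pickle.dump(P,open("P1.pkl","wb"))
cv2.imwrite("pics/w1big.png",cv2.resize(im,(800,600),interpolation=cv2.INTER_CUBIC)); print(telemetry.state()["clock"],telemetry.state()["joint_pos"])
E
```

```text
[[ 0.678  0.057  0.048]
 [ 0.661 -0.204  0.048]
 [ 0.383 -0.173  0.048]
 [ 0.396  0.065  0.048]] [[0.675 0.384 0.05 ]
 [0.658 0.126 0.05 ]
 [0.402 0.139 0.05 ]
 [0.415 0.399 0.05 ]]
1.53135923410553
[0.48364973 0.09862003 0.34      ]
2.4583 [ 5.08067656e-02 -3.06838877e-01  1.76261882e+00  2.63244124e-05
  1.68599083e+00 -1.48106273e+00]
```

View pics/w1big.png

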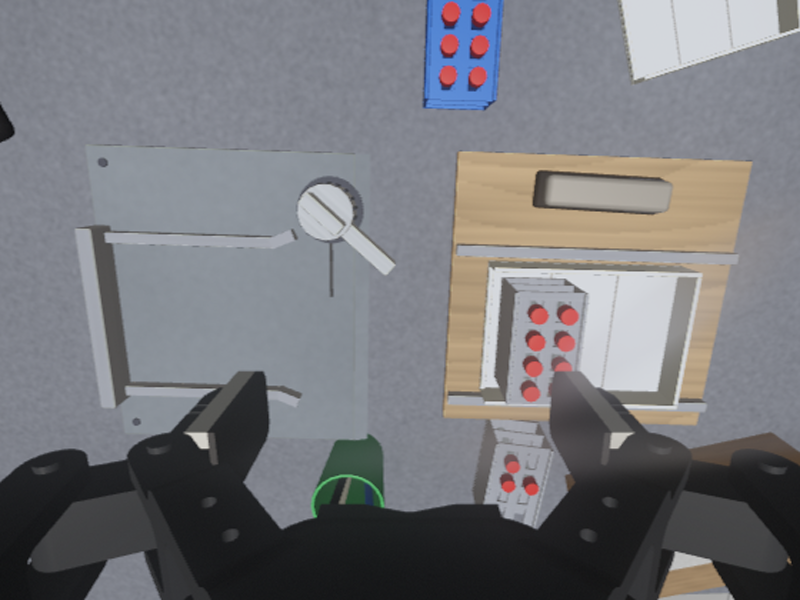

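The wrist view (enlarged pixels) shows:
- **Deck:** left, with corner (87,145) and the end stop at about x=110.
- **Collar:** (325,211), tongue tip about (390,268), and the mark line at x=332.
- **Feed:** corners (460,152), (750,160), (444,417) and (697,424).
- **Tray:** rear rim from (701,272) to (683,405).
- **Rack:** red caps around (550,350).

The blue rack at (463,50) and the spare rack at (515,470) are decoys and stay put. The rack meant is the steel one inside the white tray.

```bash
cat >> h.py <<'E'
def rigid(M,W):
    M,W=np.array(M,float),np.array(W)[:,:2]; a,b=M-M.mean(0),W-W.mean(0)
    th=np.arctan2((a[:,0]*b[:,1]-a[:,1]*b[:,0]).sum(),(a*b).sum()); r=np.array([[np.cos(th),-np.sin(th)],[np.sin(th),np.cos(th)]])
    t=W.mean(0)-r@M.mean(0); return th,t,((W-t)@r-M)
E
python3 - <<'E'
from h import *
import pickle
P=pickle.load(open("P1.pkl","rb")); k=1.42857; B=lambda pts,z:cast(P,(np.array(pts)+.5)/k-.5,z)
np.set_printoptions(precision=4,suppress=True)
fe=B([(460,152),(750,160),(444,417),(697,424)],.05)
th,t,res=rigid([(-.16,-.13),(-.16,.13),(.1,-.13),(.1,.13)],fe); print("feed",th,t,res*1e3)
de=B([(87,145),(126,433)],.0485); mk=B([(332,242),(332,297)],.0485)
M=[(-.155,-.12),(.13,-.12)]
th2,t2,res2=rigid(M,de); print("deck",th2,t2,res2*1e3)
D=lambda W:((W[:,:2]-t2)@np.array([[np.cos(th),-np.sin(th)],[np.sin(th),np.cos(th)]]))*1e3
print("feed in deck",D(t[None])); print("mark",D(mk))
print("collar",D(B([(325,211)],.0785)),"tip",D(B([(390,268)],.0745)))
im=cv2.imread("pics/w1.png"); hsv=cv2.cvtColor(im,cv2.COLOR_BGR2HSV)
m=cv2.inRange(hsv,(0,140,120),(8,255,255))|cv2.inRange(hsv,(172,140,120),(180,255,255))
n,l,s,c=cv2.connectedComponentsWithStats(m)
for i in range(1,n):
    if s[i,4]>40:
        print(c[i]*k,s[i,4],D(cast(P,c[i],.126)))
print("trayrim",D(B([(701,272),(683,405),(488,265)],.085)),"lines",D(B([(617,275),(609,388)],.054)))
E
```

```text
feed -0.06781682940840032 [0.5674 0.2657] [[ 0.8224  1.795 ]
 [ 0.2231 -1.7844]
 [-0.8118  0.0992]
 [-0.2337 -0.1098]]
deck -0.07351049201246365 [ 0.5437 -0.0704] [[ 0.796 -0.   ]
 [-0.796 -0.   ]]
feed in deck [[  0.8436 336.9645]]
mark [[-75.5895  94.9446]
 [-22.9553  94.2303]]
collar [[-106.0029   94.1531]] tip [[-57.7184 149.9791]]
[450.3862  11.8045] 133 [[-244.5525  189.4843]]
[480.9374  12.7481] 131 [[-244.5793  210.1523]]
[448.8962  43.9024] 123 [[-224.9618  189.4711]]
[479.0546  44.8031] 127 [[-224.9983  210.197 ]]
[447.4056  74.8997] 114 [[-205.4406  189.4219]]
[477.0334  75.9563] 118 [[-205.3581  210.1083]]
[538.6129 315.4058] 102 [[-32.7289 270.4584]]
[568.8883 316.2537] 90 [[-32.7131 294.5451]]
[535.9544 342.135 ] 95 [[-10.2527 270.5639]]
[532.9848 367.8201] 78 [[ 12.0241 270.3293]]
[507.7467 485.6589] 52 [[123.8319 258.9508]]
[531.0048 488.2535] 54 [[125.8885 279.6382]]
trayrim [[-63.9102 418.5895]
 [ 62.1601 425.6743]
 [-64.7804 234.4598]] lines [[-53.1447 360.7112]
 [ 61.2607 369.1335]]
```

```bash
cat >> h.py <<'E'
TH=-.069
RD=np.array([[np.cos(TH),-np.sin(TH)],[np.sin(TH),np.cos(TH)]])
T0=np.array([.5437,-.0704])+RD@[0,-.0015]
def W(x,y,z): return np.r_[T0+RD@[x,y],z]     # deck frame -> world
def D(P): return (np.atleast_2d(P)[:,:2]-T0)@RD
def st(): s=telemetry.state(); return s["clock"].round(2) if hasattr(s["clock"],"round") else round(s["clock"],2),s["position"].round(4),D(s["position"]).round(4),s["wrist_force"].round(1),round(s["width"],4)
def turn(d):
    j=telemetry.state()["joint_pos"].copy(); j[5]+=d; arm.movej(j)
E
python3 - <<'E'
from h import *
import pickle
a=.713; o=q(TH-a)
arm.movep(W(-.105,.096,.15),o); arm.move_l(W(-.105,.096,.083)); print(st())
eoat.clamp(25); print(st())
turn(0.01-a); arm.wait(.1); print(st())
eoat.open_jaws(); arm.move_l(W(-.105,.096,.2),feed=.25)
arm.movep(W(-.03,.31,.27),q(TH+np.pi/2)); arm.wait(.3)
P=pose("wrist"); im=optics.get_image("wrist"); pickle.dump(P,open("P2.pkl","wb")); cv2.imwrite("pics/w2.png",im)
cv2.imwrite("pics/w2big.png",cv2.resize(im,(800,600),interpolation=cv2.INTER_CUBIC)); print(st())
E
```

```text
(4.93, array([0.4459, 0.0311, 0.0836]), array([[-0.1046,  0.096 ]]), array([-0.8, -0. ,  1.1]), 0.0851)
(5.59, array([0.4468, 0.03  , 0.0836]), array([[-0.1036,  0.095 ]]), array([ 4.2, -4. , -2.4]), 0.011)
(6.4, array([0.446 , 0.0303, 0.0836]), array([[-0.1044,  0.0952]]), array([-6. ,  1.8,  5.1]), 0.0112)
(9.18, array([0.535 , 0.2389, 0.27  ]), array([[-0.03  ,  0.3095]]), array([0.3, 0.3, 0.5]), 0.0853)
```

View pics/w2big.png

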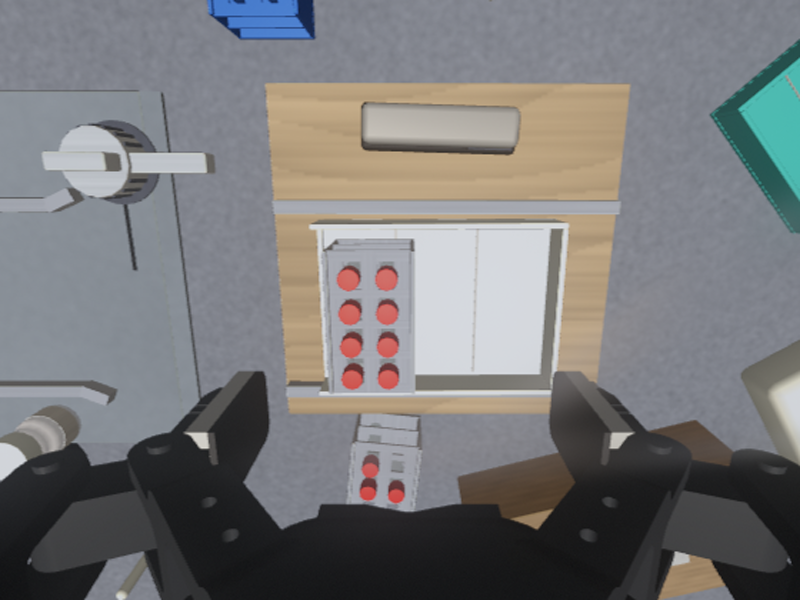

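The tongue now points along +y, clear of the lane. All 8 caps are visible at (348–388, 278–377), so the rack is square. The tray's rear rim runs (567,226)–(556,391), its front rim corner is at (311,226), and the rear floor line runs (476,232)–(473,370).

Run:
```python
from h import *
import pickle
np.set_printoptions(precision=1,suppress=True)
P=pickle.load(open("P2.pkl","rb")); k=1.42857; B=lambda pts,z:D(cast(P,(np.array(pts)+.5)/k-.5,z))*1e3
im=cv2.imread("pics/w2.png"); hsv=cv2.cvtColor(im,cv2.COLOR_BGR2HSV)
m=cv2.inRange(hsv,(0,120,100),(8,255,255))|cv2.inRange(hsv,(172,120,100),(180,255,255))
n,l,s,c=cv2.connectedComponentsWithStats(m); C=[]
for i in range(1,n):
    p=c[i]*k
    if s[i,4]>40 and 330<p[0]<400 and 265<p[1]<385: C.append(D(cast(P,c[i],.125))[0]*1e3); print(p,s[i,4],C[-1])
print("rack",np.mean(C,0),len(C))
print("rear rim",B([(567,226),(556,391)],.085),"side rim",B([(311,226)],.085))
print("line+31",B([(476,232),(473,370)],.054),"line-31",B([(395,233)],.054))
print("rack top rear edge",B([(414,249),(414,390)],.114),"front edge",B([(328,249)],.114))
print("feed corners",B([(265,84),(630,85),(290,412)],.05), "mark",B([(126,205),(135,270)],.0485),"tip",B([(214,162)],.0745))
```

```text
[347.7 278.9] 186 [-33.  272.3]
[385.7 278.6] 176 [-33.2 296.2]
[349.  313.4] 171 [-10.5 272.4]
[386.4 313. ] 169 [-10.7 296.3]
[350.1 345.9] 171 [ 11.6 272.4]
[386.9 346.3] 160 [ 11.9 296.3]
[351.8 376.7] 185 [ 33.3 272.8]
[387.6 378.3] 154 [ 34.5 296.5]
rack [  0.5 284.4] 8
rear rim [[-61.7 420.2]
 [ 63.1 422.5]] side rim [[-62.  242.8]]
line+31 [[-54.  361.7]
 [ 59.1 363.2]] line-31 [[-53.4 300.1]]
rack top rear edge [[-50.2 313.9]
 [ 48.1 314. ]] front edge [[-50.3 258.9]]
feed corners [[-158.8  208.4]
 [-157.7  468.3]
 [  99.2  208.9]] mark [[-74.3  95.3]
 [-24.   94.5]] tip [[-104.9  176. ]]
```

Run:
```python
from h import *
import pickle
np.set_printoptions(precision=4,suppress=True)
arm.movep(W(0.0005,.2844,.16),q(TH+np.pi/2)); arm.move_l(W(.0005,.2844,.074)); print(st())
eoat.clamp(50); arm.wait(.1); print(st())
p=telemetry.state()["position"]; 
arm.move_l(p+[0,0,.006],feed=.05); print(st())
d=np.r_[RD@[0,.0472],0]
arm.move_l(p+[0,0,.006]+d,feed=.08); arm.move_l(p+[0,0,.0005]+d,feed=.03); arm.wait(.2); print(st())
eoat.open_jaws(); arm.wait(.1); print(st())
arm.move_l(W(0,.331,.19),feed=.2)
arm.movep(W(-.03,.31,.27),q(TH+np.pi/2)); arm.wait(.3)
P=pose("wrist"); im=optics.get_image("wrist"); pickle.dump(P,open("P3.pkl","wb")); cv2.imwrite("pics/w3.png",im)
cv2.imwrite("pics/w3big.png",cv2.resize(im,(800,600),interpolation=cv2.INTER_CUBIC)); print(st())
hsv=cv2.cvtColor(im,cv2.COLOR_BGR2HSV); k=1.42857
m=cv2.inRange(hsv,(0,120,100),(8,255,255))|cv2.inRange(hsv,(172,120,100),(180,255,255))
n,l,s,c=cv2.connectedComponentsWithStats(m)
for i in range(1,n):
    if s[i,4]>40: print(c[i]*k,s[i,4],D(cast(P,c[i],.125))[0]*1e3)
```

```text
(10.44, array([0.5648, 0.2123, 0.0757]), array([[0.0016, 0.2849]]), array([ 0.6,  0.1, -0.5]), 0.0856)
(10.9, array([0.565 , 0.2119, 0.076 ]), array([[0.0018, 0.2846]]), array([ 0.1, -0.7,  6.1]), 0.0591)
(11.21, array([0.5641, 0.2118, 0.0809]), array([[0.0009, 0.2844]]), array([-0. , -0.6, -5.7]), 0.0594)
(12.48, array([0.5681, 0.2588, 0.0763]), array([[0.0017, 0.3316]]), array([-0.7, -0.7, -6.8]), 0.0596)
(12.97, array([0.5686, 0.2592, 0.0771]), array([[0.0022, 0.332 ]]), array([-0.1, -0.1,  0.3]), 0.0851)
(14.47, array([0.5347, 0.2393, 0.2683]), array([[-0.0304,  0.3099]]), array([-0.8,  0.7,  0.3]), 0.0854)
[424.6935 281.0528] 175 [-33.0401 320.8785]
[463.1342 281.0854] 175 [-33.0156 344.8199]
[424.2261 315.6379] 169 [-10.5747 320.7692]
[462.151  315.8861] 166 [-10.4083 344.8557]
[423.7973 349.1567] 161 [ 12.0535 320.6747]
[461.0377 349.3253] 161 [ 12.1698 344.7824]
[423.759 381.212] 152 [ 34.5277 320.8261]
[459.8176 381.3008] 157 [ 34.5896 344.607 ]
[368.7055 472.8903] 85 [103.7548 282.9882]
[366.4748 495.9933] 92 [122.4621 280.998 ]
[394.6063 498.6191] 89 [124.6159 300.8796]
```

View pics/w3big.png

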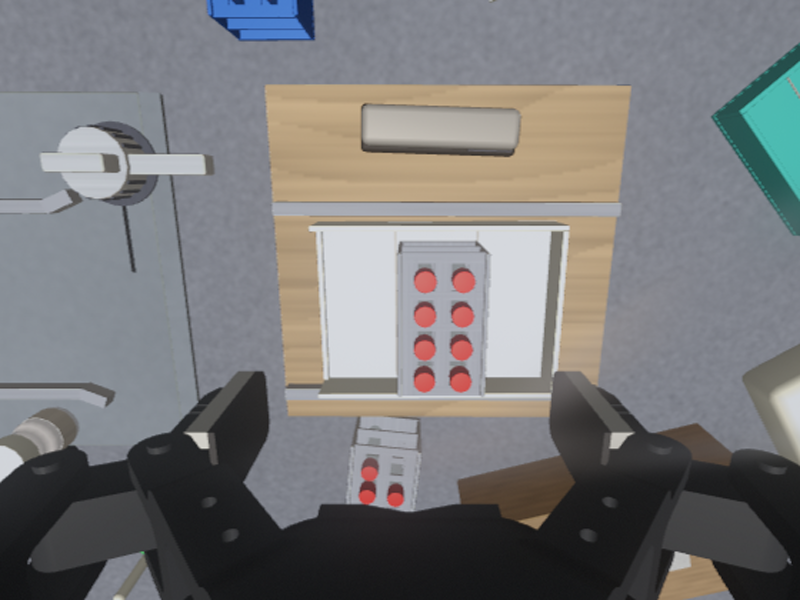

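The rack is 1.5 mm from the tray's middle, framed by the two lines. Next I push the tray with both open fingers on the rear wall.

Run:
```python
from h import *
import pickle
np.set_printoptions(precision=4,suppress=True)
o=q(TH)
arm.movep(W(0,.442,.16),o); arm.move_l(W(0,.442,.048)); print(st())
for y in (.40,.34,.28,.22,.16,.105):
    arm.move_l(W(0,y,.048),feed=.07); print(st())
y=.105
while y>.078:
    y-=.0015; arm.move_l(W(0,y,.048),feed=.03); f=RD.T@telemetry.state()["wrist_force"][:2]
    if f[1]>6: break
arm.wait(.1); print(y,f,st())
P=pose("wrist"); im=optics.get_image("wrist"); pickle.dump(P,open("P4.pkl","wb")); cv2.imwrite("pics/w4.png",im)
```

```text
(16.91, array([0.5749, 0.3695, 0.0493]), array([[0.0008, 0.4425]]), array([-1. ,  0.2,  0. ]), 0.0856)
(17.66, array([0.5708, 0.3264, 0.0475]), array([[-0.0003,  0.3992]]), array([ 0.4,  0.6, -0.3]), 0.0854)
(18.67, array([0.5672, 0.2671, 0.0482]), array([[0.0002, 0.3398]]), array([-0.1, -0.2,  0. ]), 0.0855)
(19.68, array([0.5627, 0.2071, 0.0478]), array([[-0.0002,  0.2796]]), array([-0.5, -0.2, -0.7]), 0.0855)
(20.68, array([0.559 , 0.1474, 0.0482]), array([[0.0002, 0.2198]]), array([-0.1,  0.1, -0.5]), 0.0857)
(21.69, array([0.5543, 0.0873, 0.0476]), array([[-0.0003,  0.1596]]), array([-0.2,  0.5, -0.1]), 0.085)
(22.62, array([0.5511, 0.0325, 0.0482]), array([[0.0002, 0.1047]]), array([-0.4,  0. ,  0.2]), 0.0855)
0.08249999999999998 [1.6669 7.8457] (26.48, array([0.5495, 0.0116, 0.048 ]), array([[0.0002, 0.0837]]), array([1.9, 6.7, 0.3]), 0.0853)
```

View pics/w4.png

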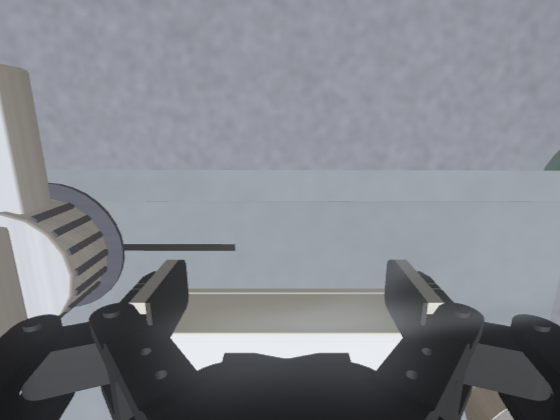

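The tray has come up against the stop (7 N reaction at the expected position). Its rear rim is at row 290, short of the mark line at row 247. I'll retreat and lock the collar.

Run:
```python
from h import *
import pickle
np.set_printoptions(precision=4,suppress=True)
P=pickle.load(open("P4.pkl","rb")); print("rim",D(cast(P,[(200,290),(380,290)],.0835)),"mark",D(cast(P,[(130,247),(230,247)],.0485)))
arm.move_l(W(0,.105,.049),feed=.1); arm.move_l(W(0,.105,.15),feed=.2)
arm.movep(W(-.1045,.0955,.15),q(TH)); arm.move_l(W(-.1045,.0955,.082)); eoat.clamp(25); print(st())
turn(1.565); arm.wait(.2); print(st(),R.from_quat(telemetry.state()["tool_rot"]).as_matrix()[:2,1]@RD)
eoat.open_jaws(); arm.wait(.1); arm.move_l(W(-.1045,.0955,.18),feed=.2)
arm.movep(W(-.06,.04,.3),q(TH+np.pi/2)); arm.wait(.3)
P=pose("wrist"); im=optics.get_image("wrist"); pickle.dump(P,open("P5.pkl","wb")); cv2.imwrite("pics/w5.png",im)
cv2.imwrite("pics/w5big.png",cv2.resize(im,(800,600),interpolation=cv2.INTER_CUBIC)); print(st())
```

```text
rim [[-0.0316  0.0915]
 [ 0.0337  0.0914]] mark [[-0.0726  0.0946]
 [-0.0263  0.0945]]
(29.32, array([0.446 , 0.0306, 0.0824]), array([[-0.1045,  0.0955]]), array([-1.2,  0.2,  3.5]), 0.0116)
(30.91, array([0.4474, 0.0289, 0.0824]), array([[-0.1029,  0.094 ]]), array([ 5.3, -5.9, -3.3]), 0.0114) [ 0.0053 -1.    ]
(35.44, array([ 0.4865, -0.0279,  0.3   ]), array([[-0.06,  0.04]]), array([ 0.5, -0.2,  0. ]), 0.0854)
```

View pics/w5big.png

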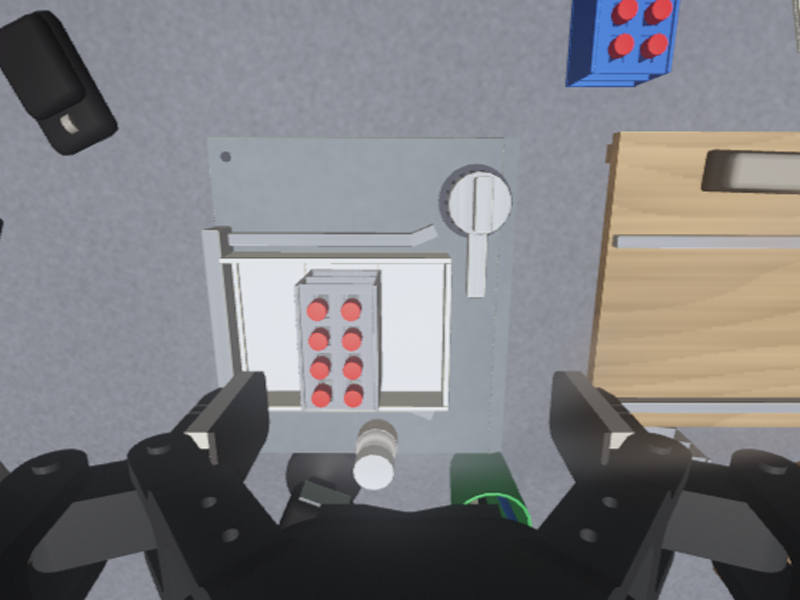

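The tongue is square across the lane behind the tray. I'll check the tray's rear rim at (451,258)–(447,410), the stop and the caps numerically.

Run:
```python
from h import *
import pickle
np.set_printoptions(precision=1,suppress=True)
P=pickle.load(open("P5.pkl","rb")); k=1.42857; B=lambda pts,z:D(cast(P,(np.array(pts)+.5)/k-.5,z))*1e3
print("rear rim",B([(451,258),(447,408)],.0835),"front side-wall top corner",B([(221,260)],.0835))
print("stop top inner edge",B([(219,231)],.0785),"deck corner",B([(208,138)],.0485),"lip start",B([(503,138)],.0485))
print("tongue edges at tip",B([(468,297),(485,297)],.0745),"root",B([(468,237),(487,237)],.0745))
im=cv2.imread("pics/w5.png"); hsv=cv2.cvtColor(im,cv2.COLOR_BGR2HSV)
m=cv2.inRange(hsv,(0,120,100),(8,255,255))|cv2.inRange(hsv,(172,120,100),(180,255,255))
n,l,s,c=cv2.connectedComponentsWithStats(m)
print("rack",np.mean([D(cast(P,c[i],.1235))[0]*1e3 for i in range(1,n) if s[i,4]>40 and c[i][1]*k>200],0))
cv2.imwrite("pics/w5c.png",cv2.resize(im[150:300,130:370],(800,500),interpolation=cv2.INTER_CUBIC))
```

```text
rear rim [[-64.   73.8]
 [ 63.9  73.3]] front side-wall top corner [[ -62.5 -104.2]]
stop top inner edge [[ -84.3 -105.4]] deck corner [[-154.5 -118.5]] lip start [[-154.4  116.2]]
tongue edges at tip [[-30.5  89.1]
 [-30.5 102.9]] root [[-79.1  87.6]
 [-79.1 102.5]]
rack [  0.8 -12.5]
```

View pics/w5c.png

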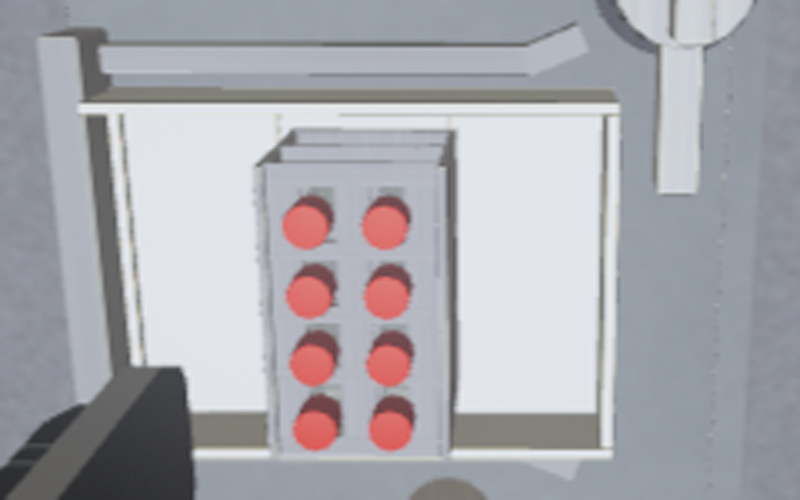

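The tray is home, with its rear rim at y≈74 against 75 nominal. The rack is about 4 mm from the tray's middle, and the tongue is square within about 0.03 rad.

```bash
python3 -c "
from h import *
print(job.finish_job(), telemetry.state()['clock'])"
```

```text
the job is handed in; nothing more can be done
the job is handed in; nothing more can be done
```

The job is handed in, but no verdict came back: the tray measured home against the end stop, the rack about 4 mm off its middle, and the collar locked square behind it, after about 35 s of the 64 s allowed.

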